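# Set up the rising pipe rests on the bending bench

## Task

Set the four steel pipe rests out for a sloping pipe: stand them upright on the round pads of the grey bar, one in the middle of each pad, in order of height, the lowest on the pad next to the tall green end stop and each one taller going away from it. Do not tip a rest over on the way, and do not knock over the flux jar standing among them.

Things in the scene. Friction and masses are not known exactly. Their poses are not given: they have to be found in the camera images.
- rest_60_mid (a point): Centre (half-way up, on the axis) of the lowest pipe rest, 60 mm tall overall: loose upright bare-steel post, z up along it. Round foot 48 mm across, 8 mm thick; plain round stem 28 mm across from 10 mm above the underside to 10 mm below the top; small brass ball (18 mm) on top. The rests differ only in height. 0.2 to 0.55 kg.
- rest_80_mid (a point): Centre (half-way up, on the axis) of the second lowest pipe rest, 80 mm tall overall: loose upright bare-steel post, z up along it. Round foot 48 mm across, 8 mm thick; plain round stem 28 mm across from 10 mm above the underside to 10 mm below the top; small brass ball (18 mm) on top. The rests differ only in height. 0.2 to 0.55 kg.
- rest_100_mid (a point): Centre (half-way up, on the axis) of the second tallest pipe rest, 100 mm tall overall: loose upright bare-steel post, z up along it. Round foot 48 mm across, 8 mm thick; plain round stem 28 mm across from 10 mm above the underside to 10 mm below the top; small brass ball (18 mm) on top. The rests differ only in height. 0.2 to 0.55 kg.
- rest_120_mid (a point): Centre (half-way up, on the axis) of the tallest pipe rest, 120 mm tall overall: loose upright bare-steel post, z up along it. Round foot 48 mm across, 8 mm thick; plain round stem 28 mm across from 10 mm above the underside to 10 mm below the top; small brass ball (18 mm) on top. The rests differ only in height. 0.2 to 0.55 kg.
- pad_a: One of four identical bare aluminium discs, 64 mm across, fixed in a straight row 85 mm apart on a grey bar (70 x 480 x 12 mm, yaw varies). Flat top 16 mm above the table; origin on its axis at table level. The letters are mixed at each start: tell the pads apart by their distance from the stop. x axis across the bar, y axis along it.
- pad_b: One of four identical bare aluminium discs, 64 mm across, fixed in a straight row 85 mm apart on a grey bar (70 x 480 x 12 mm, yaw varies). Flat top 16 mm above the table; origin on its axis at table level. The letters are mixed at each start: tell the pads apart by their distance from the stop. x axis across the bar, y axis along it.
- pad_c: One of four identical bare aluminium discs, 64 mm across, fixed in a straight row 85 mm apart on a grey bar (70 x 480 x 12 mm, yaw varies). Flat top 16 mm above the table; origin on its axis at table level. The letters are mixed at each start: tell the pads apart by their distance from the stop. x axis across the bar, y axis along it.
- pad_d: One of four identical bare aluminium discs, 64 mm across, fixed in a straight row 85 mm apart on a grey bar (70 x 480 x 12 mm, yaw varies). Flat top 16 mm above the table; origin on its axis at table level. The letters are mixed at each start: tell the pads apart by their distance from the stop. x axis across the bar, y axis along it.
- stop: End stop: fixed green steel block at one end (either) of the bar, 55 mm across the bar, 30 mm along it, top 55 mm above the table. Origin at its centre at table level, in line with the pads, whose centres lie 85, 170, 255 and 340 mm from it. y axis along the bar. The bar's other end carries only a low green plate, 16 mm high.
- flux: A closed flux jar, 40 mm across and 70 mm tall, about 0.16 kg, standing loose on the table among the rests; it must not be knocked over. Origin at the centre of its underside, z axis up along the jar.
There are look-alikes about, which are no part of the job. What is shaped like the part that bears rest_80_mid but brown or purple is not meant.

How it is judged:
At the end, for the whole second after the job is handed in: Each pad carries one rest, upright (within 0.1 rad) with its foot flat on the pad (height within 5 mm), within 12 mm of the pad's centre and at rest; going away from the end stop the rests are the 60, 80, 100 and 120 mm ones ((horizontal distance between rest_60_mid and pad_a below 0.012 m or horizontal distance between rest_60_mid and pad_b below 0.012 m or horizontal distance between rest_60_mid and pad_c below 0.012 m or horizontal distance between rest_60_mid and pad_d below 0.012 m) and horizontal distance between rest_60_mid and stop between 0.065 and 0.105 m and height (world z) of rest_60_mid between 0.041 and 0.051 m and angle between each of rest_60_mid, rest_80_mid, rest_100_mid, rest_120_mid's own z axis and vertical below 0.1 rad and linear speed of each of rest_60, rest_80, rest_100, rest_120 below 0.02 m/s and (horizontal distance between rest_80_mid and pad_a below 0.012 m or horizontal distance between rest_80_mid and pad_b below 0.012 m or horizontal distance between rest_80_mid and pad_c below 0.012 m or horizontal distance between rest_80_mid and pad_d below 0.012 m) and horizontal distance between rest_80_mid and stop between 0.15 and 0.19 m and height (world z) of rest_80_mid between 0.051 and 0.061 m and (horizontal distance between rest_100_mid and pad_a below 0.012 m or horizontal distance between rest_100_mid and pad_b below 0.012 m or horizontal distance between rest_100_mid and pad_c below 0.012 m or horizontal distance between rest_100_mid and pad_d below 0.012 m) and horizontal distance between rest_100_mid and stop between 0.235 and 0.275 m and height (world z) of rest_100_mid between 0.061 and 0.071 m and (horizontal distance between rest_120_mid and pad_a below 0.012 m or horizontal distance between rest_120_mid and pad_b below 0.012 m or horizontal distance between rest_120_mid and pad_c below 0.012 m or horizontal distance between rest_120_mid and pad_d below 0.012 m) and horizontal distance between rest_120_mid and stop between 0.32 and 0.36 m and height (world z) of rest_120_mid between 0.071 and 0.081 m); the robot touches nothing.
It fails at once if the flux jar is knocked over (angle between flux's own z axis and vertical above 0.6 rad).
It fails at once if the 60 mm rest is tipped over (angle between rest_60_mid's own z axis and vertical above 0.8 rad).
It fails at once if the 80 mm rest is tipped over (angle between rest_80_mid's own z axis and vertical above 0.8 rad).
It fails at once if the 100 mm rest is tipped over (angle between rest_100_mid's own z axis and vertical above 0.8 rad).
It fails at once if the 120 mm rest is tipped over (angle between rest_120_mid's own z axis and vertical above 0.8 rad).
It also fails if it takes over 112 s, if anything falls off the work surface, if the arm or the gripper's body presses on something with over 40 N, if the wrist force passes 120 N, or if a joint passes its speed limit or range.

## Robot

A 6-joint arm with a two-finger parallel gripper is mounted at the origin on the work surface. World frame = base frame: x ahead of the robot, y to its left, z up, the work surface at z = 0. Lengths are in m, angles in rad, forces in N, time in s.
With the tool pointing down it reaches from about 0.25 to 0.725 m from the base axis. Payload 9.7 kg.
Tool frame: the origin (TCP) lies at the very end of the fingers, on their centre line; the grasp point (between the pads) lies 19 mm behind it; z points along the fingers, y is the line along which they close (so a half turn about z gives the same grasp; the last joint's range is limited). The gripper opens to 85 mm and grips with 20 to 120 N. Pads are 22 mm wide; open, the fingers measure 114 mm over their backs; the gripper's body (76 mm by 85 mm) begins 54 mm behind the grasp point. The pads swing forward as they close: fully open they stand 13 mm farther back than shut.
Start: joints at [1.152, 0.087, 0.176, 1.66, 0, 1.571], TCP at [0.224, 0.502, 0.231] pointing down, gripper open.
Joint ranges: [-3.13, 3.13], [-0.85, 1.81], [-1.15, 1.24], [-2.2, 2.28], [-1.44, 1.52], [-3.14, 3.14]. Speed limits (rad/s): [2.22, 2.22, 2.57, 3.14, 3.14, 3.14].

## Interface

Orientations are given as a rotation vector (axis times angle).
In Python, from rig import get_state, read_camera, job_done gives the robot as it stands.
- The arm moves only by the tool arm_command, never from a script. Its argument "motion" is a list of rows, each a list of 3 entries, a list of its own where there are three numbers: the turn, a rotation vector about the tool's x, y, z in degrees, then the shift along the tool's x, y, z in m, then the opening, from 0 (shut) to 1 (fully open). A call has 1 to 10 rows; each row shifts and turns the commanded pose from where the row before left it, along the tool's axes as they then stand; what a row does not reach is not made up. A row lasts 1/10 s, in which the tool goes at most 50 mm and 8.59 degrees, less where a joint would pass 70% of its speed; a pose out of reach is approached as far as the arm can. A call with a gripper value outside its range is refused whole. The fingers move at their own pace and stop on an object; the grip force is fixed at half the most. Time passes only in rows, so rows that do not move let the fingers close. It gives the time, the measured TCP pose, the force, the opening and the grip force at its end, in the units of the state.
- get_state(): the state, without advancing time (a new reading comes with each control period).
- read_camera(name): name is "side" or "top" or "wrist"; returns a dict with "frame" (400x640x3 uint8, blue, green, red), "fx", "fy", "cx", "cy" (pixels), "k1" (the pictures are not rectified: a ray, as slopes to the right and down, at radius r is drawn at 1 + k1 r^2 times it, then the intrinsics apply), "R" (3x3) and "t" (3): a world point X has camera coordinates R X + t. Camera axes: x right, y down, z forward; pixel columns grow to the right and rows downward; lengths in m; the calibration is good to about 2 mm. A picture is of the moment at which its call begins. There is no depth.
- job_done(): hands the job in; it is judged then, once.
The state is a dict: "time_s": time; "joint_positions": joint angles; "qd": joint speeds; "joint_torque": joint torques, N m; "tool_pos": TCP position; "tcp_rot": TCP orientation; "contact_force": force on the tool from outside, world axes, zero at the start; "ft_torque": the same for the moment, N m; "grip_width": finger opening in m; "grasp_force": force on a finger pad.
Only numpy, scipy, OpenCV 4.12 (cv2) and the standard library are available. Lean on these libraries where they do the work, as an engineer would, in place of code of your own. Each camera call takes 0.05 s, during which the arm holds its last target. There are 200 camera calls.

## Working session

There is one attempt and no reset: what is moved stays moved. The work goes in short steps, Python scripts to look and compute and a tool call to move; the robot and the scene stay as the last step left them, time stands still between calls to the robot, and variables do not carry over. Pictures are saved under pics/ and viewed, at most 14 in all, crops included, and the job is handed in when it is done.

Besides the shell and the picture viewer there is one more tool, called after "Emit:" as name(argument=value, ...), one argument or row to a line, values as JSON. arm_command: Moves the arm, as the interface text tells. Its arguments: {"type":"object","properties":{"motion":{"type":"array"}},"required":["motion"]}

```bash
mkdir -p pics; ls; python3 - <<'E'
from rig import *
import cv2,json
s=get_state();print({k:s[k] for k in('time_s','tool_pos','tcp_rot','grip_width')})
for n in('top','side'):
    c=read_camera(n);cv2.imwrite(f'pics/{n}0.png',c['frame']);print(n,c['fx'],c['fy'],c['cx'],c['cy'],c['k1'],c['R'],c['t'])
E
```

```text
pics
{'time_s': 0.0, 'tool_pos': array([0.22356767, 0.50225208, 0.23057756]), 'tcp_rot': array([-6.52981054e-01, -3.07269240e+00,  2.09954259e-03]), 'grip_width': 0.08553881142570875}
top 433.5479638429147 433.5479638429147 317.9841435565011 191.70549083090728 -0.0750642896388646 [[ 2.61095311e-03 -9.99502875e-01 -3.14195065e-02]
 [-9.94701425e-01  6.33248721e-04 -1.02804056e-01]
 [ 1.02772846e-01  3.15214444e-02 -9.94205281e-01]] [0.00941765 0.50892724 0.93740373]
side 402.32306039566254 402.32306039566254 319.4912639413029 196.5764930303072 0.02443724989267262 [[ 0.8698642  -0.49323411  0.0075093 ]
 [-0.24945317 -0.45296489 -0.85591818]
 [ 0.42556949  0.74265936 -0.51705675]] [-0.45287715  0.18991076  0.8513689 ]
```

View pics/top0.png

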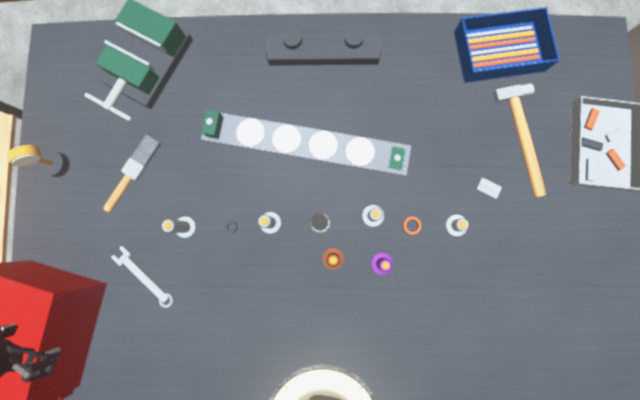

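View pics/side0.png

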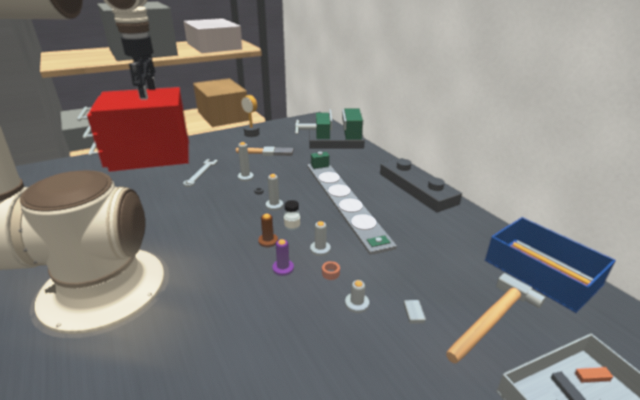

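The top view shows the bar with its tall stop at (212,123) and the low plate at (398,157). The pads are at (250,132), (286,138), (323,145) and (360,151).

- **Candidates for rests:** steel posts with feet at (184,227), (270,222), (374,215) and (458,225). The brown post at (333,259) and the purple post at (382,264) are look-alikes.
- **Jar:** (320,222).
- **Flat rings, not rests:** (232,227) and (412,225).

Next I take close crops to check this choice.

```bash
python3 - <<'E'
import cv2,numpy as np
a=cv2.imread('pics/top0.png')[100:285,150:480];cv2.imwrite('pics/topc.png',cv2.resize(a,None,fx=2.4,fy=2.4,interpolation=cv2.INTER_CUBIC))
a=cv2.imread('pics/side0.png')[130:315,220:410];cv2.imwrite('pics/sidec.png',cv2.resize(a,None,fx=3.2,fy=3.2,interpolation=cv2.INTER_CUBIC))
E
```

```text
(no output)
```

View pics/topc.png

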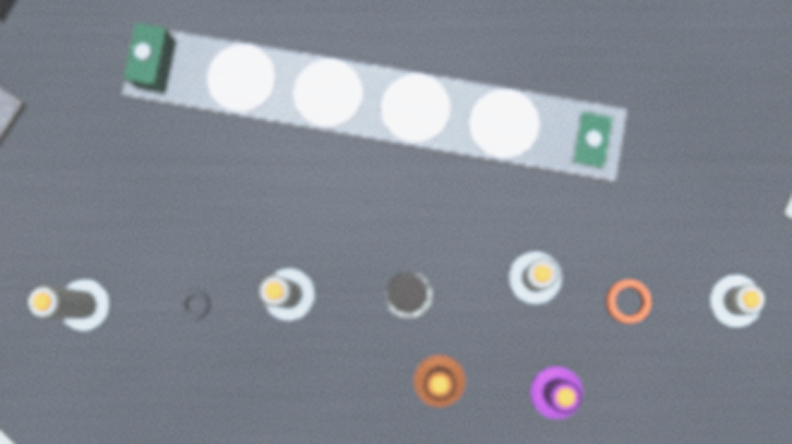

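View pics/sidec.png

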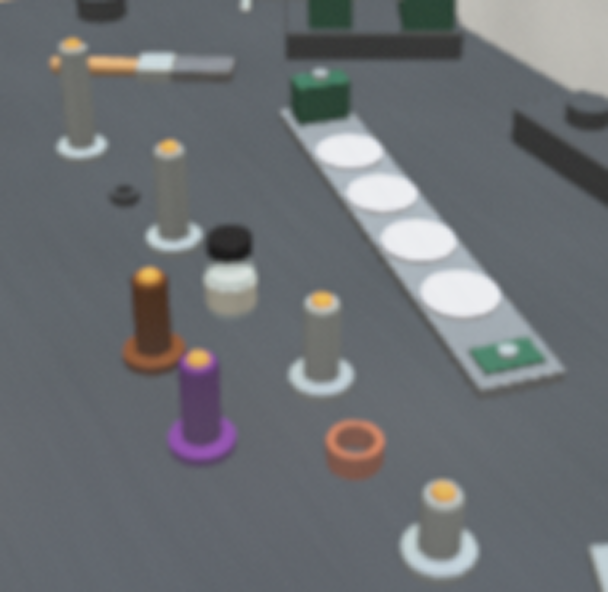

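The crops confirm it. In the top crop the feet are at (83,304), (289,294), (535,278) and (737,300), and they get shorter from left to right. The jar is at (409,294). The brown and purple posts are the look-alikes. Next I triangulate.

```bash
cat > h.py <<'E'
import cv2,numpy as np
from scipy.optimize import least_squares
from rig import *
def cam(n): return read_camera(n)
def proj(c,X):
    p=c['R']@np.asarray(X)+c['t'];x=p[:2]/p[2];x=x*(1+c['k1']*(x@x));return np.array([c['fx']*x[0]+c['cx'],c['fy']*x[1]+c['cy']])
def tri(cs,uv,X0=(.4,0,.05)):
    r=least_squares(lambda X:np.concatenate([proj(c,X)-u for c,u in zip(cs,uv)]),X0);return r.x,np.sqrt(np.mean(r.fun**2))
def onz(c,u,z):
    return np.r_[least_squares(lambda X:proj(c,[*X,z])-u,[.4,0]).x,z]
def blob(c,u,mode,r=9):
    x,y=map(int,u);f=c['frame'][y-r:y+r+1,x-r:x+r+1].astype(float)
    if mode=='ball': w=np.clip(f[...,2]-f[...,0]-35,0,60)
    else: w=np.clip(f.min(2)-225,0,15)
    n,lab=cv2.connectedComponents((w>0).astype(np.uint8))
    k=1+np.argmax([w[lab==i].sum() for i in range(1,n)]);w=w*(lab==k)
    yy,xx=np.mgrid[-r:r+1,-r:r+1];return np.array([(w*xx).sum()/w.sum()+x,(w*yy).sum()/w.sum()+y])
def yawtool():
    R=cv2.Rodrigues(get_state()['tcp_rot'])[0];return R
E
python3 - <<'E'
from h import *
np.set_printoptions(precision=4,suppress=True)
T,S=cam('top'),cam('side')
t=lambda a,b:np.array([150+(a+.5)/2.4-.5,100+(b+.5)/2.4-.5]); s=lambda a,b:np.array([220+(a+.5)/3.2-.5,130+(b+.5)/3.2-.5])
for n,a,b,f in[('120',(42,301),(72,45),(83,304)),('100',(274,291),(169,148),(289,294)),('80',(542,274),(321,300),(535,278)),('60',(751,299),(443,491),(737,300))]:
    u,v=blob(T,t(*a),'ball',7),blob(S,s(*b),'ball',5)
    print(n,u,v,*tri([T,S],[u,v]),'foot',onz(T,t(*f),.008)[:2])
P=[]
for a,b in[((241,77),(349,150)),((328,92),(382,192)),((416,107),(419,240)),((504,123),(460,293))]:
    u=blob(T,t(*a),'pad',17);v=blob(S,s(*b),'pad',14)
    X,e=tri([T,S],[u,v]);P.append(onz(T,u,.016)[:2]);print('pad',u,v,X,e,P[-1])
P=np.array(P);print(np.linalg.norm(np.diff(P,axis=0),axis=1),'yaw',np.degrees(np.arctan2(*(P[3]-P[0])[::-1])))
print('stop',tri([T,S],[t(142,51),s(321,73)]),'jar',tri([T,S],[t(408,293),s(229,236)]))
print(yawtool())
E
```

```text
120 [167.0926 225.2434] [242.1118 143.125 ] [0.4311 0.3146 0.117 ] 0.03527950569944355 foot [0.4313 0.3162]
100 [263.8534 220.7711] [272.2483 175.3287] [0.4417 0.1189 0.0967] 0.025761706537381468 foot [0.4416 0.1185]
80 [375.5662 213.6179] [320.221  223.1762] [ 0.4578 -0.1123  0.0765] 0.09260142900667157 foot [ 0.4569 -0.1125]
60 [462.5512 224.2171] [358.1321 283.193 ] [ 0.4362 -0.3     0.0562] 0.12170537183103407 foot [ 0.4362 -0.3013]
pad [250.012  131.9816] [328.8532 176.6426] [0.6481 0.1668 0.0166] 0.03983618180503083 [0.6481 0.1669]
pad [286.1354 138.1527] [339.0475 189.7415] [0.6331 0.0833 0.0166] 0.04750737859234943 [0.6331 0.0834]
pad [322.6805 144.5212] [350.4705 204.4677] [ 0.6179 -0.0002  0.0165] 0.06264259070644117 [ 0.6179 -0.0002]
pad [359.6248 151.0141] [363.4888 221.1265] [ 0.6027 -0.084   0.0167] 0.10041911495294174 [ 0.6026 -0.0839]
[0.0849 0.0849 0.0851] yaw -100.28517417765897
stop (array([0.6632, 0.2507, 0.0608]), np.float64(0.13102448813611348)) jar (array([0.4409, 0.0046, 0.071 ]), np.float64(0.10854343732602716))
[[-0.9136  0.4066 -0.0003]
 [ 0.4066  0.9136 -0.0007]
 [ 0.     -0.0008 -1.    ]]
```

Emit:
arm_command(
  motion=[
    [[0,0,0],[-0.0332,-0.0108,0],1],
    [[0,0,0],[-0.0332,-0.0108,0],1],
    [[0,0,0],[-0.0332,-0.0108,0],1],
    [[0,0,0],[-0.0332,-0.0108,0],1],
    [[0,0,0],[-0.0332,-0.0108,0],1],
    [[0,0,0],[-0.0332,-0.0108,0],1],
    [[0,0,0],[-0.0332,-0.0108,0],1],
    [[0,0,0],[-0.0332,-0.0108,0],1],
    [[0,0,0],[0,0,0],1],
    [[0,0,0],[0,0,0],1],
  ],
)

```text
time_s: 1.2
tool_pos: [0.4315, 0.315, 0.231]
tcp_rot: [-0.656, -3.072, 0.0]
contact_force: [0.3, 1.0, -0.3]
grip_width: 0.0854
grasp_force: 0.0
```

Emit:
arm_command(
  motion=[
    [[0,0,8.48],[0,0,0],1],
    [[0,0,8.48],[0,0,0],1],
    [[0,0,8.48],[0,0,0],1],
    [[0,0,8.48],[0,0,0],1],
    [[0,0,8.48],[0,0,0],1],
    [[0,0,8.48],[0,0,0],1],
    [[0,0,8.48],[0,0,0],1],
    [[0,0,8.48],[0,0,0],1],
    [[0,0,8.48],[0,0,0],1],
    [[0,0,0],[0,0,0],1],
  ],
)

```text
time_s: 2.2
tool_pos: [0.4303, 0.3164, 0.2313]
tcp_rot: [-2.413, -2.012, 0.0]
contact_force: [0.2, -0.6, -0.2]
grip_width: 0.0855
grasp_force: 0.0
```

```bash
cat > g.py <<'E'
from h import *
import sys
np.set_printoptions(precision=4,suppress=True)
def go(*X):
    s=get_state();R=cv2.Rodrigues(s['tcp_rot'])[0];p=np.array(s['tool_pos']);print('t',s['time_s'],'tcp',p,'w',s['grip_width'],'yaw y',np.degrees(np.arctan2(R[1,1],R[0,1])),'z',R[:,2])
    for x in X: x=np.array(x);print(x,'d',R.T@(x-p));p=x
if __name__=='__main__': go(*eval(sys.argv[1]))
E
python3 g.py "[(.431,.315,.231),(.431,.315,.075),(.431,.315,.225),(.603,-.084,.225),(.603,-.084,.091)]"
```

```text
t 2.2 tcp [0.4303 0.3164 0.2313] w 0.08554333514275778 yaw y -10.357788358809707 z [-0.0002  0.0001 -1.    ]
[0.431 0.315 0.231] d [-0.0012  0.0009  0.0003]
[0.431 0.315 0.075] d [-0.     0.     0.156]
[0.431 0.315 0.225] d [ 0.   -0.   -0.15]
[ 0.603 -0.084  0.225] d [-0.3616  0.2409 -0.0001]
[ 0.603 -0.084  0.091] d [-0.     0.     0.134]
```

Emit:
arm_command(
  motion=[
    [[0,0,0],[-0.001,0.001,0.03],1],
    [[0,0,0],[0,0,0.03],1],
    [[0,0,0],[0,0,0.03],1],
    [[0,0,0],[0,0,0.026],1],
    [[0,0,0],[0,0,0.02],1],
    [[0,0,0],[0,0,0.02],1],
    [[0,0,0],[0,0,0],0],
    [[0,0,0],[0,0,0],0],
    [[0,0,0],[0,0,0],0],
    [[0,0,0],[0,0,0],0],
  ],
)

```text
time_s: 3.2
tool_pos: [0.4324, 0.3149, 0.0766]
tcp_rot: [2.411, 2.014, 0.003]
contact_force: [-0.5, 0.2, -0.3]
grip_width: 0.0284
grasp_force: 0.0
```

Emit:
arm_command(
  motion=[
    [[0,0,0],[0,0,0],0],
    [[0,0,0],[0,0,0],0],
    [[0,0,0],[0,0,-0.01],0],
    [[0,0,0],[0,0,-0.02],0],
    [[0,0,0],[0,0,-0.025],0],
    [[0,0,0],[0,0,-0.03],0],
    [[0,0,0],[0,0,-0.03],0],
    [[0,0,0],[0,0,-0.025],0],
    [[0,0,0],[0,0,-0.01],0],
    [[0,0,0],[0,0,0],0],
  ],
)

```text
time_s: 4.2
tool_pos: [0.4324, 0.3146, 0.2264]
tcp_rot: [2.412, 2.013, 0.003]
contact_force: [-0.1, 0.7, -4.2]
grip_width: 0.0262
grasp_force: 59.6
```

```bash
python3 g.py "[(.603,-.084,.225)]"
```

```text
t 4.2 tcp [0.4324 0.3146 0.2264] w 0.026199266278414284 yaw y -10.308130597864471 z [ 0.0015  0.0011 -1.    ]
[ 0.603 -0.084  0.225] d [-0.3617  0.2392  0.0013]
```

Emit:
arm_command(
  motion=[
    [[0,0,0],[-0.01,0.006,0],0],
    [[0,0,0],[-0.018,0.012,0],0],
    [[0,0,0],[-0.024,0.016,0],0],
    [[0,0,0],[-0.024,0.016,0],0],
    [[0,0,0],[-0.024,0.016,0],0],
    [[0,0,0],[-0.024,0.016,0],0],
    [[0,0,0],[-0.024,0.016,0],0],
    [[0,0,0],[-0.024,0.016,0],0],
    [[0,0,0],[-0.024,0.016,0],0],
    [[0,0,0],[-0.024,0.016,0],0],
  ],
)

```text
time_s: 5.2
tool_pos: [0.5359, 0.0699, 0.2234]
tcp_rot: [-2.411, -2.012, 0.004]
contact_force: [0.8, 0.1, -4.0]
grip_width: 0.0266
grasp_force: 59.5
```

Emit:
arm_command(
  motion=[
    [[0,0,0],[-0.024,0.016,0],0],
    [[0,0,0],[-0.024,0.016,0],0],
    [[0,0,0],[-0.024,0.016,0],0],
    [[0,0,0],[-0.024,0.016,0],0],
    [[0,0,0],[-0.024,0.016,0],0],
    [[0,0,0],[-0.014,0.009,0],0],
    [[0,0,0],[-0.008,0.004,0],0],
    [[0,0,0],[0,0,0],0],
    [[0,0,0],[0,0,0],0],
  ],
)

```text
time_s: 6.1
tool_pos: [0.6019, -0.084, 0.2251]
tcp_rot: [-2.411, -2.013, 0.0]
contact_force: [-0.6, 1.1, -3.5]
grip_width: 0.0264
grasp_force: 59.6
```

```bash
python3 - <<'E'
from g import *
T,S=cam('top'),cam('side');go((.603,-.084,.1),(.603,-.084,.093))
p=np.array(get_state()['tool_pos']);
print(proj(T,p+[0,0,.04]),proj(S,p+[0,0,.04]))
cv2.imwrite('pics/s1.png',cv2.resize(S['frame'][60:300,250:490],None,fx=2.4,fy=2.4))
E
```

```text
t 6.2 tcp [ 0.602  -0.0836  0.2255] w 0.026346237336131464 yaw y -10.254368178635117 z [ 0.      0.0002 -1.    ]
[ 0.603 -0.084  0.1  ] d [-0.0002  0.001   0.1255]
[ 0.603 -0.084  0.093] d [-0.    -0.     0.007]
[368.8561 122.5454] [370.0566 130.2421]
```

View pics/s1.png

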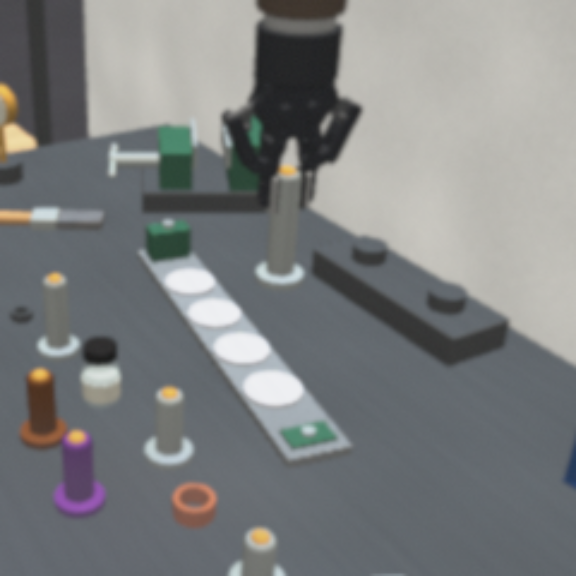

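The rest hangs upright in the gripper, with its ball at crop pixel (286,170), above the bar. I lower it.

Emit:
arm_command(
  motion=[
    [[0,0,0],[0,0.001,0.015],0],
    [[0,0,0],[0,0,0.025],0],
    [[0,0,0],[0,0,0.025],0],
    [[0,0,0],[0,0,0.025],0],
    [[0,0,0],[0,0,0.02],0],
    [[0,0,0],[0,0,0.01],0],
    [[0,0,0],[0,0,0.005],0],
    [[0,0,0],[0,0,0.004],0],
    [[0,0,0],[0,0,0.002],0],
    [[0,0,0],[0,0,0],0],
  ],
)

```text
time_s: 7.2
tool_pos: [0.6035, -0.0848, 0.0948]
tcp_rot: [2.412, 2.012, 0.001]
contact_force: [0.1, 0.7, -4.2]
grip_width: 0.0264
grasp_force: 59.5
```

Emit:
arm_command(
  motion=[
    [[0,0,0],[0,0,0.001],0],
    [[0,0,0],[0,0,0.001],0],
    [[0,0,0],[0,0,0],0],
    [[0,0,0],[0,0,0],0],
  ],
)

```text
time_s: 7.6
tool_pos: [0.6036, -0.0849, 0.0929]
tcp_rot: [2.412, 2.012, 0.001]
contact_force: [0.2, -1.5, 0.8]
grip_width: 0.0264
grasp_force: 60.0
```

Emit:
arm_command(
  motion=[
    [[0,0,0],[0,0,0],0.5],
    [[0,0,0],[0,0,0],1],
    [[0,0,0],[0,0,0],1],
    [[0,0,0],[0,0,0],1],
    [[0,0,0],[0,0,-0.02],1],
    [[0,0,0],[0,0,-0.03],1],
    [[0,0,0],[0,0,-0.04],1],
    [[0,0,0],[0,0,-0.04],1],
    [[0,0,0],[0,0,-0.01],1],
    [[0,0,0],[0,0,0],1],
  ],
)

```text
time_s: 8.6
tool_pos: [0.6041, -0.0849, 0.2342]
tcp_rot: [2.41, 2.011, 0.004]
contact_force: [1.3, -1.0, 0.4]
grip_width: 0.0857
grasp_force: 0.0
```

```bash
python3 g.py "[(.442,.1187,.232),(.442,.1187,.056)]"
```

```text
t 8.6 tcp [ 0.6041 -0.0849  0.2342] w 0.08574075522438207 yaw y -10.316737459802011 z [ 0.0035 -0.0005 -1.    ]
[0.442  0.1187 0.232 ] d [ 0.1713 -0.1959  0.0016]
[0.442  0.1187 0.056 ] d [-0.     -0.0006  0.176 ]
```

Emit:
arm_command(
  motion=[
    [[0,0,0],[0.0213,-0.0244,0],1],
    [[0,0,0],[0.0213,-0.0244,0],1],
    [[0,0,0],[0.0213,-0.0244,0],1],
    [[0,0,0],[0.0213,-0.0244,0],1],
    [[0,0,0],[0.0213,-0.0244,0],1],
    [[0,0,0],[0.0213,-0.0244,0],1],
    [[0,0,0],[0.0213,-0.0244,0],1],
    [[0,0,0],[0.0213,-0.0244,0],1],
    [[0,0,0],[0,0,0],1],
    [[0,0,0],[0,0,0],1],
  ],
)

```text
time_s: 9.6
tool_pos: [0.4412, 0.1181, 0.2309]
tcp_rot: [-2.41, -2.014, 0.002]
contact_force: [0.9, -0.6, -0.8]
grip_width: 0.0853
grasp_force: 0.0
```

```bash
python3 - <<'E'
from g import *
T=cam('top');S=cam('side');go((.442,.1187,.232),(.442,.1187,.056))
# placed 120 rest: ball predicted at pad centre
u,v=proj(T,[.6027,-.084,.133]),proj(S,[.6027,-.084,.133])
u,v=blob(T,u,'ball',7),blob(S,v,'ball',5);print(tri([T,S],[u,v]))
E
```

```text
t 9.7 tcp [0.4418 0.1174 0.2312] w 0.08569600076185854 yaw y -10.33129520908723 z [-0.0013 -0.0005 -1.    ]
[0.442  0.1187 0.232 ] d [ 0.0013 -0.0001 -0.0008]
[0.442  0.1187 0.056 ] d [0.0001 0.0002 0.176 ]
(array([ 0.6019, -0.0842,  0.1329]), np.float64(0.09499454472790136))
```

Emit:
arm_command(
  motion=[
    [[0,0,0],[0.001,0,0.03],1],
    [[0,0,0],[0,0,0.035],1],
    [[0,0,0],[0,0,0.035],1],
    [[0,0,0],[0,0,0.03],1],
    [[0,0,0],[0,0,0.025],1],
    [[0,0,0],[0,0,0.02],1],
    [[0,0,0],[0,0,0],0],
    [[0,0,0],[0,0,0],0],
    [[0,0,0],[0,0,0],0],
    [[0,0,0],[0,0,0],0],
  ],
)

```text
time_s: 10.7
tool_pos: [0.4427, 0.1189, 0.0585]
tcp_rot: [2.412, 2.012, 0.003]
contact_force: [1.5, -0.2, 2.5]
grip_width: 0.0281
grasp_force: 2.7
```

Emit:
arm_command(
  motion=[
    [[0,0,0],[0,0,0],0],
    [[0,0,0],[0,0,0],0],
    [[0,0,0],[0,0,-0.01],0],
    [[0,0,0],[0,0,-0.02],0],
    [[0,0,0],[0,0,-0.025],0],
    [[0,0,0],[0,0,-0.03],0],
    [[0,0,0],[0,0,-0.03],0],
    [[0,0,0],[0,0,-0.025],0],
    [[0,0,0],[0,0,-0.01],0],
    [[0,0,0],[0,0,0],0],
  ],
)

```text
time_s: 11.7
tool_pos: [0.4423, 0.119, 0.2083]
tcp_rot: [2.412, 2.012, 0.002]
contact_force: [0.5, 0.2, -4.3]
grip_width: 0.0269
grasp_force: 59.8
```

```bash
python3 g.py "[(.618,0,.206)]"
```

```text
t 11.7 tcp [0.4423 0.119  0.2083] w 0.02689017279349877 yaw y -10.310703320462963 z [ 0.0016  0.0005 -1.    ]
[0.618 0.    0.206] d [-0.0856  0.1941  0.0025]
```

Emit:
arm_command(
  motion=[
    [[0,0,0],[-0.005,0.01,0],0],
    [[0,0,0],[-0.01,0.02,0],0],
    [[0,0,0],[-0.01,0.024,0],0],
    [[0,0,0],[-0.011,0.026,0],0],
    [[0,0,0],[-0.011,0.026,0],0],
    [[0,0,0],[-0.011,0.026,0],0],
    [[0,0,0],[-0.011,0.026,0],0],
    [[0,0,0],[-0.01,0.02,0],0],
    [[0,0,0],[-0.006,0.016,0],0],
    [[0,0,0],[0,0,0],0],
  ],
)

```text
time_s: 12.7
tool_pos: [0.6186, -0.0014, 0.2041]
tcp_rot: [-2.412, -2.01, 0.005]
contact_force: [-0.9, 0.1, -4.2]
grip_width: 0.0262
grasp_force: 60.2
```

```bash
python3 g.py "[(.618,0,.0743)]"
```

```text
t 12.7 tcp [ 0.6186 -0.0014  0.2041] w 0.026168727151956592 yaw y -10.40990593127826 z [-0.0035 -0.0004 -1.    ]
[0.618  0.     0.0743] d [ 0.0014 -0.0004  0.1298]
```

Emit:
arm_command(
  motion=[
    [[0,0,0],[0.001,0,0.015],0],
    [[0,0,0],[0,0,0.025],0],
    [[0,0,0],[0,0,0.025],0],
    [[0,0,0],[0,0,0.025],0],
    [[0,0,0],[0,0,0.02],0],
    [[0,0,0],[0,0,0.01],0],
    [[0,0,0],[0,0,0.005],0],
    [[0,0,0],[0,0,0.003],0],
    [[0,0,0],[0,0,0],0],
    [[0,0,0],[0,0,0],0],
  ],
)

```text
time_s: 13.7
tool_pos: [0.6182, 0.0014, 0.0802]
tcp_rot: [2.411, 2.012, 0.002]
contact_force: [0.2, -0.2, -3.5]
grip_width: 0.0262
grasp_force: 60.1
```

Emit:
arm_command(
  motion=[
    [[0,0,0],[-0.001,0,0.002],0],
    [[0,0,0],[0,0,0.002],0],
    [[0,0,0],[0,0,0.001],0],
    [[0,0,0],[0,0,0.001],0],
    [[0,0,0],[0,0,0],0],
    [[0,0,0],[0,0,0],0],
  ],
)

```text
time_s: 14.3
tool_pos: [0.6178, 0.0003, 0.0746]
tcp_rot: [2.412, 2.012, 0.001]
contact_force: [-2.9, -0.7, 5.3]
grip_width: 0.0267
grasp_force: 61.3
```

In contact, so I release.

Emit:
arm_command(
  motion=[
    [[0,0,0],[0,0,0],0.5],
    [[0,0,0],[0,0,0],1],
    [[0,0,0],[0,0,0],1],
    [[0,0,0],[0,0,0],1],
    [[0,0,0],[0,0,-0.02],1],
    [[0,0,0],[0,0,-0.035],1],
    [[0,0,0],[0,0,-0.04],1],
    [[0,0,0],[0,0,-0.04],1],
    [[0,0,0],[0,0,-0.02],1],
    [[0,0,0],[0,0,0],1],
  ],
)

```text
time_s: 15.3
tool_pos: [0.6187, 0.0005, 0.232]
tcp_rot: [2.409, 2.011, 0.007]
contact_force: [-0.3, -0.1, 1.4]
grip_width: 0.0855
grasp_force: 0.0
```

```bash
python3 g.py "[(.4575,-.1124,.232),(.4575,-.1124,.036)]"
```

```text
t 15.3 tcp [0.6187 0.0005 0.232 ] w 0.08554509756862853 yaw y -10.313945157199829 z [ 0.0056  0.0001 -1.    ]
[ 0.4575 -0.1124  0.232 ] d [-0.1399 -0.1384 -0.0009]
[ 0.4575 -0.1124  0.036 ] d [-0.0002 -0.0011  0.196 ]
```

Emit:
arm_command(
  motion=[
    [[0,0,0],[-0.02,-0.0198,0],1],
    [[0,0,0],[-0.02,-0.0198,0],1],
    [[0,0,0],[-0.02,-0.0198,0],1],
    [[0,0,0],[-0.02,-0.0198,0],1],
    [[0,0,0],[-0.02,-0.0198,0],1],
    [[0,0,0],[-0.02,-0.0198,0],1],
    [[0,0,0],[-0.02,-0.0198,0],1],
    [[0,0,0],[0,0,0],1],
    [[0,0,0],[0,0,0],1],
  ],
)

```text
time_s: 16.2
tool_pos: [0.4559, -0.1126, 0.2276]
tcp_rot: [-2.413, -2.011, 0.0]
contact_force: [-0.1, -0.7, -0.5]
grip_width: 0.0852
grasp_force: 0.0
```

```bash
python3 - <<'E'
from g import *
T=cam('top');S=cam('side');go((.4575,-.1124,.232),(.4575,-.1124,.036))
u,v=proj(T,[.618,0,.113]),proj(S,[.618,0,.113])
u,v=blob(T,u,'ball',7),blob(S,v,'ball',5);print(tri([T,S],[u,v]))
E
```

```text
t 16.3 tcp [ 0.4565 -0.1121  0.2276] w 0.08548501572579537 yaw y -10.300303633729746 z [-0.0006  0.0003 -1.    ]
[ 0.4575 -0.1124  0.232 ] d [-0.0001  0.001  -0.0044]
[ 0.4575 -0.1124  0.036 ] d [-0.      0.0001  0.196 ]
(array([0.6167, 0.001 , 0.1125]), np.float64(0.055879908214883076))
```

The 100 mm rest is in place. Next is the 80 mm one, with a descent of 0.191 m.

Emit:
arm_command(
  motion=[
    [[0,0,0],[0,0.001,0.03],1],
    [[0,0,0],[0,0,0.04],1],
    [[0,0,0],[0,0,0.04],1],
    [[0,0,0],[0,0,0.035],1],
    [[0,0,0],[0,0,0.026],1],
    [[0,0,0],[0,0,0.02],1],
    [[0,0,0],[0,0,0],0],
    [[0,0,0],[0,0,0],0],
    [[0,0,0],[0,0,0],0],
    [[0,0,0],[0,0,0],0],
  ],
)

```text
time_s: 17.3
tool_pos: [0.4581, -0.1127, 0.0386]
tcp_rot: [2.411, 2.012, 0.002]
contact_force: [4.3, -0.8, 3.6]
grip_width: 0.0283
grasp_force: 2.1
```

Emit:
arm_command(
  motion=[
    [[0,0,0],[0,0,0],0],
    [[0,0,0],[0,0,0],0],
    [[0,0,0],[0,0,-0.01],0],
    [[0,0,0],[0,0,-0.02],0],
    [[0,0,0],[0,0,-0.03],0],
    [[0,0,0],[0,0,-0.03],0],
    [[0,0,0],[0,0,-0.03],0],
    [[0,0,0],[0,0,-0.03],0],
    [[0,0,0],[0,0,-0.01],0],
    [[0,0,0],[0,0,0],0],
  ],
)

```text
time_s: 18.3
tool_pos: [0.4576, -0.1128, 0.1984]
tcp_rot: [2.411, 2.012, 0.002]
contact_force: [0.7, 0.2, -3.0]
grip_width: 0.0263
grasp_force: 59.6
```

```bash
python3 g.py "[(.633,.0834,.196)]"
```

```text
t 18.3 tcp [ 0.4576 -0.1128  0.1984] w 0.026292920980822677 yaw y -10.318741585014827 z [ 0.0019 -0.0005 -1.    ]
[0.633  0.0834 0.196 ] d [0.2245 0.1374 0.0026]
```

Emit:
arm_command(
  motion=[
    [[0,0,0],[0.01,0.006,0],0],
    [[0,0,0],[0.02,0.012,0],0],
    [[0,0,0],[0.025,0.015,0],0],
    [[0,0,0],[0.025,0.015,0],0],
    [[0,0,0],[0.025,0.015,0],0],
    [[0,0,0],[0.025,0.015,0],0],
    [[0,0,0],[0.025,0.015,0],0],
    [[0,0,0],[0.025,0.015,0],0],
    [[0,0,0],[0.022,0.014,0],0],
    [[0,0,0],[0.015,0.01,0],0],
  ],
)

```text
time_s: 19.3
tool_pos: [0.6263, 0.0794, 0.1943]
tcp_rot: [-2.409, -2.013, 0.004]
contact_force: [0.7, -0.4, -3.3]
grip_width: 0.0264
grasp_force: 59.5
```

Emit:
arm_command(
  motion=[
    [[0,0,0],[0.0075,0.0054,0],0],
    [[0,0,0],[0,0,0],0],
    [[0,0,0],[0,0,0],0],
  ],
)

```text
time_s: 19.6
tool_pos: [0.632, 0.0834, 0.1964]
tcp_rot: [-2.412, -2.012, 0.002]
contact_force: [-0.3, -0.5, -3.4]
grip_width: 0.0263
grasp_force: 59.6
```

```bash
python3 g.py "[(.633,.0834,.0544)]"
```

```text
t 19.6 tcp [0.632  0.0834 0.1964] w 0.026278119954581288 yaw y -10.316077493363121 z [-0.0017 -0.0004 -1.    ]
[0.633  0.0834 0.0544] d [0.0003 0.0013 0.142 ]
```

Emit:
arm_command(
  motion=[
    [[0,0,0],[0,0.001,0.015],0],
    [[0,0,0],[0,0,0.025],0],
    [[0,0,0],[0,0,0.025],0],
    [[0,0,0],[0,0,0.025],0],
    [[0,0,0],[0,0,0.025],0],
    [[0,0,0],[0,0,0.015],0],
    [[0,0,0],[0,0,0.006],0],
    [[0,0,0],[0,0,0.003],0],
    [[0,0,0],[0,0,0],0],
    [[0,0,0],[0,0,0],0],
  ],
)

```text
time_s: 20.6
tool_pos: [0.6341, 0.0835, 0.0596]
tcp_rot: [2.411, 2.012, 0.002]
contact_force: [-0.5, 0.2, -2.5]
grip_width: 0.0264
grasp_force: 59.6
```

Emit:
arm_command(
  motion=[
    [[0,0,0],[0,-0.001,0.002],0],
    [[0,0,0],[0,0,0.002],0],
    [[0,0,0],[0,0,0.001],0],
    [[0,0,0],[0,0,0],0],
    [[0,0,0],[0,0,0],0],
  ],
)

```text
time_s: 21.1
tool_pos: [0.6329, 0.0837, 0.0547]
tcp_rot: [2.411, 2.012, 0.002]
contact_force: [-2.3, -1.0, 5.9]
grip_width: 0.026
grasp_force: 60.2
```

Emit:
arm_command(
  motion=[
    [[0,0,0],[0,0,0],0.5],
    [[0,0,0],[0,0,0],1],
    [[0,0,0],[0,0,0],1],
    [[0,0,0],[0,0,0],1],
    [[0,0,0],[0,0,-0.02],1],
    [[0,0,0],[0,0,-0.035],1],
    [[0,0,0],[0,0,-0.045],1],
    [[0,0,0],[0,0,-0.045],1],
    [[0,0,0],[0,0,-0.03],1],
    [[0,0,0],[0,0,0],1],
  ],
)

```text
time_s: 22.1
tool_pos: [0.6338, 0.0838, 0.2336]
tcp_rot: [2.409, 2.01, 0.01]
contact_force: [1.7, -0.6, -0.3]
grip_width: 0.0854
grasp_force: 0.0
```

```bash
python3 g.py "[(.4362,-.3005,.232)]"
```

```text
t 22.1 tcp [0.6338 0.0838 0.2336] w 0.0853751707563117 yaw y -10.314661432954706 z [ 0.0075  0.001  -1.    ]
[ 0.4362 -0.3005  0.232 ] d [-0.4135 -0.1257 -0.0002]
```

Emit:
arm_command(
  motion=[
    [[0,0,0],[-0.0295,-0.009,0],1],
    [[0,0,0],[-0.0295,-0.009,0],1],
    [[0,0,0],[-0.0295,-0.009,0],1],
    [[0,0,0],[-0.0295,-0.009,0],1],
    [[0,0,0],[-0.0295,-0.009,0],1],
    [[0,0,0],[-0.0295,-0.009,0],1],
    [[0,0,0],[-0.0295,-0.009,0],1],
    [[0,0,0],[-0.0295,-0.009,0],1],
    [[0,0,0],[-0.0295,-0.009,0],1],
    [[0,0,0],[-0.0295,-0.009,0],1],
  ],
)

```text
time_s: 23.1
tool_pos: [0.4902, -0.1914, 0.2275]
tcp_rot: [-2.412, -2.012, 0.001]
contact_force: [0.3, -0.2, -0.4]
grip_width: 0.0851
grasp_force: 0.0
```

Emit:
arm_command(
  motion=[
    [[0,0,0],[-0.0295,-0.009,0],1],
    [[0,0,0],[-0.0295,-0.009,0],1],
    [[0,0,0],[-0.0295,-0.009,0],1],
    [[0,0,0],[-0.03,-0.009,0],1],
    [[0,0,0],[0,0,0],1],
    [[0,0,0],[0,0,0],1],
    [[0,0,0],[0,0,0],1],
  ],
)

```text
time_s: 23.8
tool_pos: [0.4347, -0.3001, 0.2279]
tcp_rot: [-2.411, -2.013, -0.0]
contact_force: [0.8, -0.2, -0.3]
grip_width: 0.0851
grasp_force: 0.0
```

```bash
python3 - <<'E'
from g import *
T=cam('top');S=cam('side');go((.4362,-.3005,.232),(.4362,-.3005,.018))
u,v=proj(T,[.633,.0834,.093]),proj(S,[.633,.0834,.093])
u,v=blob(T,u,'ball',7),blob(S,v,'ball',5);print(tri([T,S],[u,v]))
E
```

```text
t 23.9 tcp [ 0.4349 -0.2999  0.2281] w 0.08526406896101914 yaw y -10.248962886315052 z [-0.0001  0.0002 -1.    ]
[ 0.4362 -0.3005  0.232 ] d [-0.0004  0.0014 -0.0039]
[ 0.4362 -0.3005  0.018 ] d [-0.     0.     0.214]
(array([0.6307, 0.084 , 0.094 ]), np.float64(0.3110339769350042))
```

Emit:
arm_command(
  motion=[
    [[0,0,0],[0,0.001,0.03],1],
    [[0,0,0],[0,0,0.045],1],
    [[0,0,0],[0,0,0.045],1],
    [[0,0,0],[0,0,0.045],1],
    [[0,0,0],[0,0,0.03],1],
    [[0,0,0],[0,0,0.015],1],
    [[0,0,0],[0,0,0],0],
    [[0,0,0],[0,0,0],0],
    [[0,0,0],[0,0,0],0],
    [[0,0,0],[0,0,0],0],
  ],
)

```text
time_s: 24.9
tool_pos: [0.4365, -0.3014, 0.02]
tcp_rot: [2.41, 2.011, 0.001]
contact_force: [10.4, -0.9, 3.8]
grip_width: 0.028
grasp_force: 3.8
```

Emit:
arm_command(
  motion=[
    [[0,0,0],[0,0,0],0],
    [[0,0,0],[0,0,0],0],
    [[0,0,0],[0,0,-0.01],0],
    [[0,0,0],[0,0,-0.025],0],
    [[0,0,0],[0,0,-0.035],0],
    [[0,0,0],[0,0,-0.04],0],
    [[0,0,0],[0,0,-0.04],0],
    [[0,0,0],[0,0,-0.025],0],
    [[0,0,0],[0,0,-0.01],0],
    [[0,0,0],[0,0,0],0],
  ],
)

```text
time_s: 25.9
tool_pos: [0.4358, -0.3011, 0.2046]
tcp_rot: [2.411, 2.011, 0.001]
contact_force: [-0.6, -0.1, -2.3]
grip_width: 0.0263
grasp_force: 59.6
```

```bash
python3 g.py "[(.649,.167,.2)]"
```

```text
t 25.9 tcp [ 0.4358 -0.3011  0.2046] w 0.026307153427267718 yaw y -10.320310241433454 z [ 0.0017 -0.0012 -1.    ]
[0.649 0.167 0.2  ] d [0.4987 0.1259 0.0044]
```

Emit:
arm_command(
  motion=[
    [[0,0,0],[0.015,0.004,0],0],
    [[0,0,0],[0.025,0.0063,0],0],
    [[0,0,0],[0.03,0.0075,0],0],
    [[0,0,0],[0.03,0.0075,0],0],
    [[0,0,0],[0.03,0.0075,0],0],
    [[0,0,0],[0.03,0.0075,0],0],
    [[0,0,0],[0.03,0.0075,0],0],
    [[0,0,0],[0.03,0.0075,0],0],
    [[0,0,0],[0.03,0.0075,0],0],
    [[0,0,0],[0.03,0.0075,0],0],
  ],
)

```text
time_s: 26.9
tool_pos: [0.5544, -0.0357, 0.2012]
tcp_rot: [-2.41, -2.012, 0.003]
contact_force: [1.3, -0.3, -2.5]
grip_width: 0.0265
grasp_force: 59.5
```

Emit:
arm_command(
  motion=[
    [[0,0,0],[0.03,0.0075,0],0],
    [[0,0,0],[0.03,0.0075,0],0],
    [[0,0,0],[0.03,0.0075,0],0],
    [[0,0,0],[0.03,0.0075,0],0],
    [[0,0,0],[0.03,0.0075,0],0],
    [[0,0,0],[0.03,0.0075,0],0],
    [[0,0,0],[0.025,0.006,0],0],
    [[0,0,0],[0.0135,0.0045,0],0],
    [[0,0,0],[0,0,0],0],
    [[0,0,0],[0,0,0],0],
  ],
)

```text
time_s: 27.9
tool_pos: [0.6477, 0.1676, 0.2014]
tcp_rot: [-2.41, -2.013, 0.004]
contact_force: [-0.6, -0.5, -2.5]
grip_width: 0.0261
grasp_force: 59.6
```

```bash
python3 g.py "[(.649,.167,.0357)]"
```

```text
t 27.9 tcp [0.6477 0.1676 0.2014] w 0.026064205184524094 yaw y -10.270850795066075 z [-0.003  -0.0009 -1.    ]
[0.649  0.167  0.0357] d [-0.0001  0.0019  0.1657]
```

Emit:
arm_command(
  motion=[
    [[0,0,0],[0,0.001,0.015],0],
    [[0,0,0],[0,0,0.03],0],
    [[0,0,0],[0,0,0.03],0],
    [[0,0,0],[0,0,0.03],0],
    [[0,0,0],[0,0,0.03],0],
    [[0,0,0],[0,0,0.017],0],
    [[0,0,0],[0,0,0.008],0],
    [[0,0,0],[0,0,0.003],0],
    [[0,0,0],[0,0,0],0],
    [[0,0,0],[0,0,0],0],
  ],
)

```text
time_s: 28.9
tool_pos: [0.6501, 0.167, 0.0417]
tcp_rot: [2.412, 2.012, 0.003]
contact_force: [0.2, 0.4, -2.8]
grip_width: 0.0266
grasp_force: 59.6
```

Emit:
arm_command(
  motion=[
    [[0,0,0],[0,-0.001,0.002],0],
    [[0,0,0],[0,0,0.002],0],
    [[0,0,0],[0,0,0.001],0],
    [[0,0,0],[0,0,0.001],0],
    [[0,0,0],[0,0,0],0],
    [[0,0,0],[0,0,0],0],
  ],
)

```text
time_s: 29.5
tool_pos: [0.6488, 0.1673, 0.0363]
tcp_rot: [2.411, 2.013, 0.002]
contact_force: [-4.9, -0.7, 9.4]
grip_width: 0.0265
grasp_force: 60.9
```

Emit:
arm_command(
  motion=[
    [[0,0,0],[0,0,0],0.5],
    [[0,0,0],[0,0,0],1],
    [[0,0,0],[0,0,0],1],
    [[0,0,0],[0,0,0],1],
    [[0,0,0],[0,0,-0.02],1],
    [[0,0,0],[0,0,-0.035],1],
    [[0,0,0],[0,0,-0.045],1],
    [[0,0,0],[0,0,-0.045],1],
    [[0,0,0],[0,0,-0.045],1],
    [[0,0,0],[0,0,0],1],
  ],
)

```text
time_s: 30.5
tool_pos: [0.6501, 0.1675, 0.232]
tcp_rot: [2.409, 2.01, 0.015]
contact_force: [0.4, -0.2, 0.3]
grip_width: 0.0857
grasp_force: 0.0
```

Emit:
arm_command(
  motion=[
    [[0,0,0],[0,-0.03,0],1],
    [[0,0,0],[0,-0.03,0],1],
    [[0,0,0],[0,-0.03,0],1],
    [[0,0,0],[0,-0.03,0],1],
    [[0,0,0],[0,-0.03,0],1],
    [[0,0,0],[0,-0.03,0],1],
    [[0,0,0],[0,-0.03,0],1],
    [[0,0,0],[0,0,0],1],
    [[0,0,0],[0,0,0],1],
  ],
)

```text
time_s: 31.4
tool_pos: [0.4418, 0.2049, 0.2245]
tcp_rot: [2.411, 2.013, 0.001]
contact_force: [0.6, 0.9, -0.9]
grip_width: 0.0857
grasp_force: 0.0
```

```bash
python3 - <<'E'
from g import *
T=cam('top');S=cam('side')
for p,h in(((.648,.1668),.073),((.633,.0834),.093),((.618,0),.113),((.6027,-.084),.133)):
    u,v=blob(T,proj(T,[*p,h]),'ball',7),blob(S,proj(S,[*p,h]),'ball',5);X,e=tri([T,S],[u,v]);print(X,e,'off mm',1e3*np.hypot(*(X[:2]-p)))
a=cv2.resize(S['frame'][100:300,230:430],None,fx=2,fy=2);b=cv2.resize(T['frame'][80:280,180:380],None,fx=2,fy=2)
cv2.imwrite('pics/end.png',np.hstack([a,b]))
E
```

```text
[0.6466 0.168  0.0739] 0.013567613767403926 off mm 1.8643691507224804
[0.6318 0.0838 0.0927] 0.018472329774829647 off mm 1.2565689570871303
[0.6167 0.001  0.1125] 0.05886552316885248 off mm 1.6514552463996928
[ 0.6019 -0.0842  0.1329] 0.09274638465144996 off mm 0.8216241277969402
```

View pics/end.png

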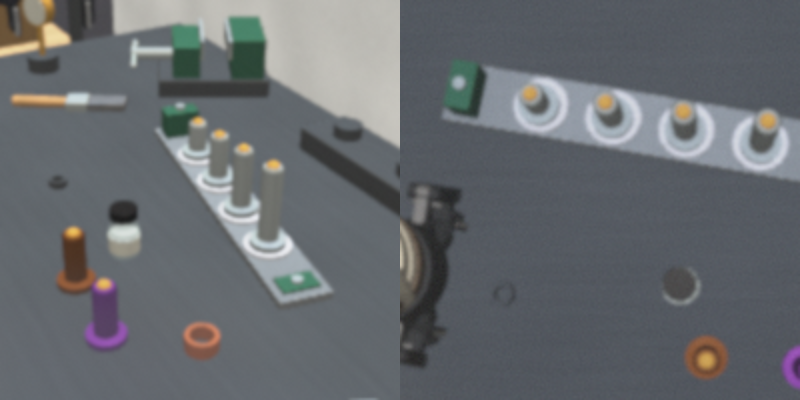

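All four rests stand upright and centred on their pads, with balls at (198,122), (219,135), (243,150) and (273,167) in the left half, rising away from the green stop. The jar still stands at (123,225).

```bash
python3 -c "from rig import *;print(job_done())"
```

```text
the job is handed in; nothing more can be done
None
```

I handed the job in with the 60, 80, 100 and 120 mm rests upright on the pads in that order going away from the stop, each measured within 2 mm of its pad's centre, and the flux jar still standing; the hand-in call returned no verdict.

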